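# Hand over the twin warmer from the honey to the tea

## Task

The honey on the twin warmer is done and the mug of tea is still to be warmed; each plate has its lever switch straight in front of it, and a clear guard slides sideways to cover either lever. First turn the lever of the honey jar's plate back to off (the round dot), then slide the guard fully over to the end of its rails so that it covers that lever, and then set the mug's lever to the third click after off. Leave the mug, the jar and everything standing around where it is, and take the hand away at the end.

Things in the scene. Friction and masses are not known exactly. Their poses are not given: they have to be found in the camera images.
- warmer: white twin warmer, 280 (x) by 300 (y) mm, fixed; origin at the centre of its underside, x front to back, y to its left, z up. Flat deck at z 45 mm. Two round plates, 108 mm across, flush, at x 70, y +80 (left) and -80 mm (right). Marks on the deck round each lever: a dot for off, then bars growing longer for clicks 1 to 5. Rails 4 mm high along y at x -134 and -8 mm.
- left_lever (a joint): lever switch of the left plate, in rad, growing clockwise seen from above. Clicks into six places: 0 off, 0.5 first click, 1.0 second, 1.5 third, 2.0 fourth, 2.5 fifth; stops at both ends. At q it points from its axis along (-cos(q-1.25), sin(q-1.25)) in the warmer's x, y: off points right, higher clicks further left, past the front. Starts at the 4th or 5th click.
- right_lever (a joint): lever switch of the right plate, in rad, growing clockwise seen from above. Clicks into six places: 0 off, 0.5 first click, 1.0 second, 1.5 third, 2.0 fourth, 2.5 fifth; stops at both ends. At q it points from its axis along (-cos(q-1.25), sin(q-1.25)) in the warmer's x, y: off points right, higher clicks further left, past the front. Starts at the 1st or 2nd click.
- left_lever_axis (a point): on the vertical axis of the left lever, at the top of its round hub (radius 18 mm), 30 mm above the deck; it lies at x -68, y +80 mm on the warmer, in front of the left plate. A hidden spring ball pulls the lever into the nearest click; pushing it on to the next takes about 2 to 5 N at 40 mm from the axis.
- right_lever_axis (a point): on the vertical axis of the right lever, at the top of its round hub (radius 18 mm), 30 mm above the deck; it lies at x -68, y -80 mm on the warmer, in front of the right plate. A hidden spring ball pulls the lever into the nearest click; pushing it on to the next takes about 2 to 5 N at 40 mm from the axis.
- left_lever_tip (a point): middle of the outer end of the left lever, 52 mm from its axis and 20 mm above the deck. The grey lever runs straight from hub to here, 11 mm wide, from 10 to 30 mm above the deck; push it by its side.
- right_lever_tip (a point): middle of the outer end of the right lever, 52 mm from its axis and 20 mm above the deck. The grey lever runs straight from hub to here, 11 mm wide, from 10 to 30 mm above the deck; push it by its side.
- guard (a joint): clear bridge sliding along the warmer's y over both levers without touching them; in m: 0 = over the right lever (end stop), 0.16 = over the left (end stop). 136 (x) by 116 mm (y), its top 41.5 mm above the deck, open at the y ends; a lever under it cannot be reached. Starts anywhere, stays where it is left, slides at about 2 N.
- guard_rib (a point): top middle of the grey upright rib on the middle of the guard's top, 70 mm long in x, 8 mm thick in y; this point is 60 mm above the deck, 18.5 mm above the guard's top. Push the rib sideways to slide the guard.
- mug_center (a point): white mug with yellow stripes and a handle, standing on one of the two plates (either), 86 mm across, 101 mm high, handle reaching 78 mm from the cup's axis, towards the back; this point is on the cup's axis, 50 mm up
- honey_center (a point): honey jar with a black lid on the other plate, 63 mm across, 94 mm high; this point is on its axis, half-way up
- salt_center (a point): glass salt shaker with a grey cap on the worktop to the left of the front of the warmer, 44 mm across, 90 mm high; point on its axis, 50 mm up
- garlic_center (a point): garlic bulb on the worktop by the warmer's right front corner, 53 mm; point at its middle, 26 mm up
- spice_center (a point): spice jar with a black lid on the worktop by the warmer's right side, 41 mm across, 105 mm high; point on its axis, 50 mm up
- pepper_center (a point): glass shaker with a grey cap on the worktop by the right side of the warmer, between the garlic and the spice jar, 44 mm across, 90 mm high; point on its axis, 50 mm up

How it is judged:
On the way, in this order (a step that is already met when the one before it is completed fails the run):
1. the lever of the honey jar's plate clicked to off (((y of mug_center in the frame of warmer above 0 m and value of joint right_lever below 0.12 rad) or (y of mug_center in the frame of warmer below 0 m and value of joint left_lever below 0.12 rad))), for 0.2 s.
2. the guard slid fully over that lever, which is still off (((y of mug_center in the frame of warmer above 0 m and value of joint right_lever below 0.12 rad and value of joint guard below 0.012 m) or (y of mug_center in the frame of warmer below 0 m and value of joint left_lever below 0.12 rad and value of joint guard above 0.148 m))), for 0.2 s.
3. the mug's lever set to the third click, the other still off and covered (((y of mug_center in the frame of warmer above 0 m and value of joint right_lever below 0.12 rad and value of joint guard below 0.012 m and value of joint left_lever between 1.38 and 1.62 rad) or (y of mug_center in the frame of warmer below 0 m and value of joint left_lever below 0.12 rad and value of joint guard above 0.148 m and value of joint right_lever between 1.38 and 1.62 rad))), for 0.2 s.
At the end, for the whole second after the job is handed in: the honey plate's lever is within 0.12 rad of off, the guard within 12 mm of the end of its way over that lever, the mug plate's lever within 0.12 rad of the third click (1.5 rad), and both levers at rest (((y of mug_center in the frame of warmer above 0 m and value of joint right_lever below 0.12 rad and value of joint guard below 0.012 m and value of joint left_lever between 1.38 and 1.62 rad) or (y of mug_center in the frame of warmer below 0 m and value of joint left_lever below 0.12 rad and value of joint guard above 0.148 m and value of joint right_lever between 1.38 and 1.62 rad)) and velocity of joint left_lever between -0.1 and 0.1 rad/s and velocity of joint right_lever between -0.1 and 0.1 rad/s); the robot touches nothing.
It fails at once if the mug or the honey jar is shifted by more than 20 mm or tipped (distance of any of mug_center, honey_center from where it was at the start of the episode above 0.02 m).
It fails at once if one of the things standing around is shifted by more than 25 mm (distance of any of salt_center, garlic_center, spice_center, pepper_center from where it was at the start of the episode above 0.025 m).
It also fails if it takes over 72 s, if anything falls off the work surface, if the arm or the gripper's body presses on something with over 40 N, if the wrist force passes 120 N, or if a joint passes its speed limit or range.

## Robot

A 6-joint arm with a two-finger parallel gripper is mounted at the origin on a cart in front of the work surface, level with it; the furniture and walls round the work are solid. World frame = base frame: x ahead of the robot, y to its left, z up, the work surface at z = 0. Lengths are in m, angles in rad, forces in N, time in s.
With the tool pointing down it reaches from about 0.35 to 0.775 m from the base axis. Payload 7.3 kg.
Tool frame: the origin (TCP) lies midway between the tips of the shut fingers; the grasp point (between the pads) lies 19 mm behind it (tcp_to_grasp is the distance from the TCP to the grasp point, in m); z points along the fingers, y is the line along which they close (so a half turn about z gives the same grasp; the last joint's range is limited). The gripper opens to 92 mm and grips with 3 to 60 N. Pads are 19 mm wide; open, the fingers measure 130 mm over their backs; the gripper's body (75 mm by 190 mm) begins 47 mm behind the grasp point.
Start: joints at [-1.256, 0.342, 1.524, -0, 1.275, -0.146], TCP at [0.233, -0.47, 0.193] pointing down, gripper open.
Joint ranges: [-2.53, 2.53], [-0.77, 2.02], [0.04, 2.7], [-1, 4.14], [0.28, 2.66], [-3.11, 3.11]. Speed limits (rad/s): [2.57, 2.57, 3.14, 3.14, 3.14, 3.14].

## Interface

Orientations are given as a unit quaternion [w, x, y, z].
In Python, from cell import get_obs, capture, sign_off, tcp_to_grasp gives the robot as it stands.
- The arm moves only by the shell command python3 -m handwheel 'ROWS'. ROWS is a JSON object of lists of equal length, an entry for each row: "jaw": the closure, from 0 (fully open) to 1 (shut); "translation": the shift along the tool's x, y, z in cm, a list of three; "turn": the turn about the tool's z in rad. A call has 1 to 12 rows; each row shifts and turns the commanded pose from where the row before left it, along the tool's axes as they then stand; what a row does not reach is not made up. A row lasts 1/10 s, in which the tool goes at most 50 mm and 8.59 degrees, less where a joint would pass 70% of its speed; a pose out of reach is approached as far as the arm can. A call is refused whole if a number of a shift passes 5 or a number of a turn 0.15, either way. A call with a gripper value outside its range is refused whole. The fingers move at their own pace and stop on an object; the grip force is fixed at half the most. Time passes only in rows, so rows that do not move let the fingers close. It gives the time, the measured TCP pose, the force, the opening and the grip force at its end, in the units of the state.
- get_obs(): the state, without advancing time (a new reading comes with each control period).
- capture(name): name is "side" or "top" or "wrist"; returns a dict with "frame" (400x640x3 uint8, red, green, blue), "vfov" (degrees; the focal length in pixels is half the picture's height over the tangent of half this angle, whatever the lens; pixels are square), "cx", "cy" (the principal point, pixels), "R" (3x3) and "t" (3): a world point X has camera coordinates R X + t. Camera axes: x right, y down, z forward; pixel columns grow to the right and rows downward; lengths in m; the calibration is good to about 2 mm. A picture is of the moment at which its call begins. There is no depth.
- sign_off(): hands the job in; it is judged then, once.
The state is a dict: "time": time; "q": joint angles; "qvel": joint speeds; "joint_torque": joint torques, N m; "position": TCP position; "eef_rot": TCP orientation; "contact_force": force on the tool from outside, world axes, zero at the start; "ft_torque": the same for the moment, N m; "gripper_width": opening from 0.0 (shut) to 1.0 (fully open); "finger_force": force on a finger pad.
Only numpy, scipy, OpenCV 4.12 (cv2) and the standard library are available. Lean on these libraries where they do the work, as an engineer would, in place of code of your own. Each camera call takes 0.05 s, during which the arm holds its last target. There are 200 camera calls.

## Working session

There is one attempt and no reset: what is moved stays moved. The work goes in short steps, Python scripts to look and compute and a shell command to move; the robot and the scene stay as the last step left them, time stands still between calls to the robot, and variables do not carry over. Pictures are saved under pics/ and viewed, at most 10 in all, crops included, and the job is handed in when it is done.

```bash
mkdir -p pics
python3 - <<'E'
from cell import *
import cv2,pickle
o=get_obs();print({k:o[k] for k in('time','position','eef_rot','gripper_width')},tcp_to_grasp)
d={n:capture(n) for n in('top','side')}
pickle.dump(d,open('c0.pkl','wb'))
for n in d:
    cv2.imwrite(f'pics/{n}0.png',d[n]['frame'][:,:,::-1]); print(n,d[n]['vfov'],d[n]['cx'],d[n]['cy'],d[n]['R'],d[n]['t'])
E
```

```text
{'time': 0.0, 'position': array([ 0.23330948, -0.46977067,  0.1926328 ]), 'eef_rot': array([-7.88158299e-04,  9.73568584e-01,  2.28393485e-01, -8.10626728e-05]), 'gripper_width': 1.0008236278424372} 0.0188
top 48.33240516859908 316.8814469626659 201.9198409908445 [[-0.01872822 -0.99979069 -0.0082363 ]
 [-0.99356379  0.01953076 -0.11157757]
 [ 0.11171507  0.00609364 -0.9937216 ]] [-0.20718069  0.55573589  1.16923633]
side 50.30537078973438 319.5362249341459 201.7414771020096 [[ 0.85678974 -0.51561779 -0.00704601]
 [-0.24233005 -0.39053773 -0.8881196 ]
 [ 0.45517853  0.76263922 -0.45955841]] [-0.58524531  0.1223997   1.11778586]
```

View pics/top0.png

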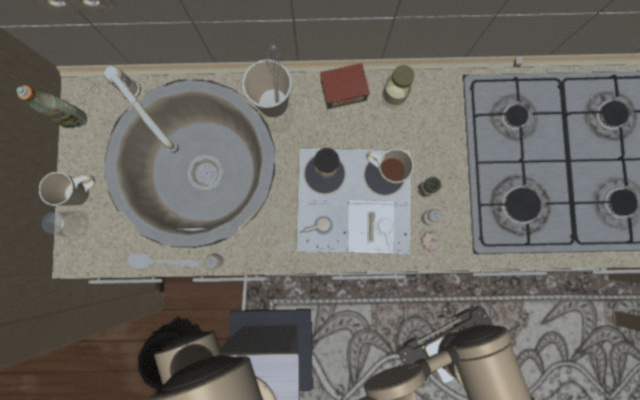

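View pics/side0.png

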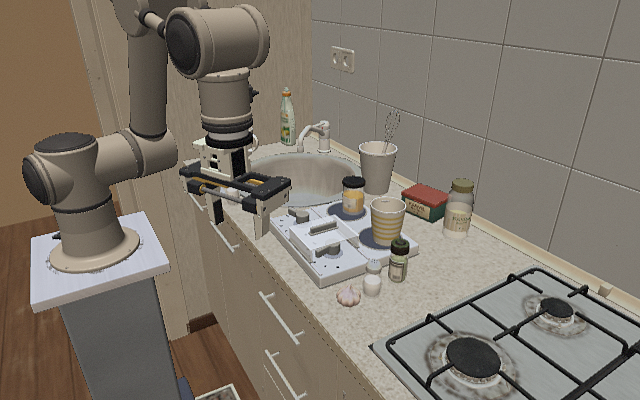

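The top view shows the honey jar (325,163) on the left plate and the mug (393,168) on the right one. The left lever has its hub at (324,225) and its tip at about (304,231), so it looks to be at the 5th click. The guard is over the right side, with its rib at (371,226). I'll crop the warmer for corner pixels.

```bash
cat > h.py <<'E'
import numpy as np
def ray(c,u,v,z):
    f=200/np.tan(np.radians(c['vfov']/2)); R=c['R'];t=c['t']
    d=R.T@np.array([(u-c['cx'])/f,(v-c['cy'])/f,1]); o=-R.T@t
    return (o+d*(z-o[2])/d[2])[:2]
def proj(c,X):
    f=200/np.tan(np.radians(c['vfov']/2)); p=c['R']@X+c['t']
    return p[:2]/p[2]*f+[c['cx'],c['cy']]
E
python3 - <<'E'
import cv2,pickle
from h import *
c=pickle.load(open('c0.pkl','rb'))['top'];im=c['frame'][:,:,::-1]
cv2.imwrite('pics/topc.png',cv2.resize(im[140:265,285:445],None,fx=4.5,fy=4.5,interpolation=cv2.INTER_CUBIC))
E
```

```text
(no output)
```

View pics/topc.png

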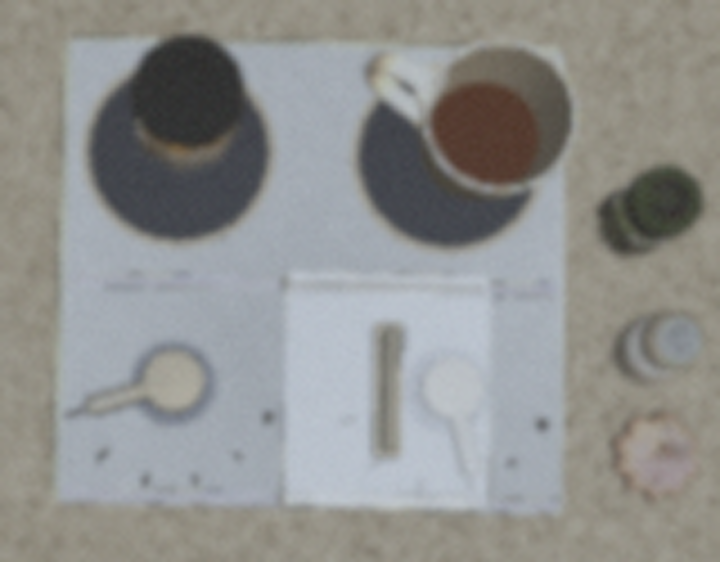

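The crop shows the left lever pointing left and slightly forward, which is the 5th click. Its hub is at crop (173,378) and its tip at (68,412). The right lever, seen through the guard, points forward and slightly right, the 2nd click, with hub (452,387) and tip (468,475). The rib is at (388,388). The deck corners are at (68,38), (563,47), (57,500) and (562,512).

Run:
```python
import pickle
from h import *
c=pickle.load(open('c0.pkl','rb'))['top']
P=lambda u,v,z: ray(c,285+(u+.5)/4.5-.5,140+(v+.5)/4.5-.5,z)
pts=[((68,38),.045,(140,150)),((563,47),.045,(140,-150)),((57,500),.045,(-140,150)),((562,512),.045,(-140,-150)),((173,378),.075,(-68,80)),((452,387),.075,(-68,-80)),((179,152),.045,(70,80)),((446,158),.045,(70,-80))]
W=np.array([P(*a,z) for a,z,_ in pts]);L=np.array([l for *_,l in pts])/1000
w=W[:,0]+1j*W[:,1];l=L[:,0]+1j*L[:,1]
k=((w-w.mean())*np.conj(l-l.mean())).sum();th=np.angle(k);o=w.mean()-l.mean()*np.exp(1j*th)
print('o',o,'th',th,'scale',abs(k)/(abs(l-l.mean())**2).sum());print(np.round((w-o-l*np.exp(1j*th))*1000,1))
inv=lambda p:((p[0]+1j*p[1]-o)*np.exp(-1j*th))*1000
print('rib',inv(P(388,388,.105)),'Ltip',inv(P(68,412,.065)),'Rtip',inv(P(468,478,.065)))
s=o+np.exp(1j*th)*np.array([-68+80j,-68-80j,-71+0j])/1000;print(s)
```

```text
o (0.5535054434407425-0.3160831035546206j) th -0.04193050089991445 scale 0.9859474931780742
[-2.7-2.3j -1.7+1.8j  2.1-3.7j  2.3+2.2j  1.2+0.4j -0.3+1.j  -0.4-0.3j
 -0.5+1.1j]
rib (-71.58951032756369-39.201455231766495j) Ltip (-87.18436540740613+140.47166559280765j) Rtip (-119.74326424035588-89.97846436430328j)
[0.48891867-0.23330298j 0.48221176-0.39316235j 0.48256785-0.31310691j]
```

```bash
cat >> h.py <<'E'
O=.5535-.3161j; TH=-.0419
def go(*T):  # deltas in cm (tool axes aligned with warmer: x, -y, -z) through targets (mm, warmer x,y; z over deck)
    from cell import get_obs
    o=get_obs(); p=o['position']; q=o['eef_rot']; w=((p[0]+1j*p[1]-O)*np.exp(-1j*TH))*1000
    cur=np.array([w.real,w.imag,p[2]*1000-45]); print('t',o['time'],'at',cur.round(1),'yawerr',round(2*np.arctan2(q[2],q[1])-TH,3),'F',o['contact_force'].round(1),'jaw',o['gripper_width'])
    for t in T:
        d=(np.array(t)-cur)/10; print(t,np.round([d[0],-d[1],-d[2]],1)); cur=np.array(t,float)
E
python3 -m handwheel '{"jaw":[1,1,1,1],"translation":[[0,0,0],[0,0,0],[0,0,0],[0,0,0]],"turn":[0.13,0.13,0.13,0.113]}'; python3 -c "
from h import *
go((-50,125,148),(-50,125,14))"
```

```text
time: 0.5
position: [0.2334, -0.47, 0.1929]
eef_rot: [-0.0, 1.0, -0.024, -0.0]
contact_force: [0.7, 0.4, 1.1]
gripper_width: 0.704
finger_force: 0.0
t 0.5 at [-313.4 -167.2  147.9] yawerr -0.005 F [0.7 0.4 1.1] jaw 0.7043359692956533
(-50, 125, 148) [ 26.3 -29.2  -0. ]
(-50, 125, 14) [ 0.  -0.  13.4]
```

```bash
python3 -m handwheel '{"jaw":[1,1,1,1,1,1,1,1,1,1],"translation":[[2.9,-3.2,0],[2.9,-3.2,0],[2.9,-3.2,0],[2.9,-3.2,0],[2.9,-3.2,0],[2.9,-3.2,0],[2.9,-3.2,0],[2.9,-3.2,0],[2.9,-3.4,0],[0,0,0]],"turn":[0,0,0,0,0,0,0,0,0,0]}'
python3 - <<'E'
from h import *
from cell import capture
import cv2
go((-50,125,148),(-50,125,14))
cv2.imwrite('pics/w1.png',capture('wrist')['frame'][:,:,::-1])
E
```

```text
time: 1.5
position: [0.509, -0.1874, 0.1928]
eef_rot: [-0.001, 1.0, -0.018, 0.0]
contact_force: [1.3, -0.9, 0.8]
gripper_width: 0.001
finger_force: 0.0
t 1.5 at [-49.8 126.7 147.8] yawerr 0.005 F [ 1.3 -0.9  0.8] jaw 0.0012396003060455832
(-50, 125, 148) [-0.   0.2 -0. ]
(-50, 125, 14) [ 0.  -0.  13.4]
```

View pics/w1.png

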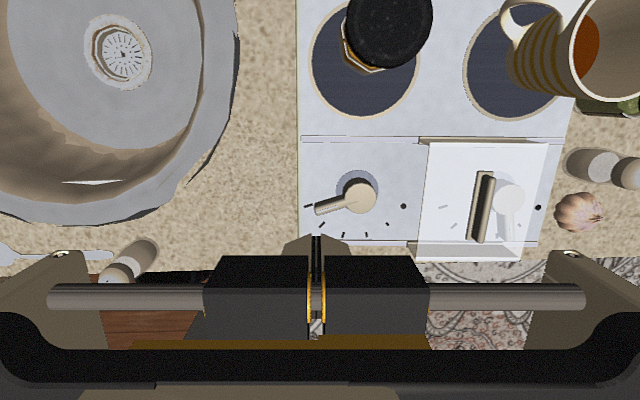

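The wrist view is clear. The left hub top is at (360,197), the lever tip at about (318,210), the 5th-click bar at (308,206) and the off dot at (403,206). I'll refine the pose from these.

Run:
```python
from h import *
from cell import capture
c=capture('wrist')
inv=lambda u,v,z:(lambda p:np.round((p[0]+1j*p[1]-O)*np.exp(-1j*TH)*1000,1))(ray(c,u,v,z))
print('Lhub',inv(360,197,.075),'Ltip top',inv(317,212,.074),'Rhub',inv(509,199,.075),'dotL',inv(403,206,.045),'dotR',inv(538,207,.045),'b5',inv(308,206,.045),'b4',inv(320,226,.045),'rib',inv(482,206,.105))
print('plate',inv(364,62,.045),inv(517,62,.045),'edgeL',inv(299,180,.045))
print(ray(c,360,197,.075))
```

```text
Lhub (-67.8+78.5j) Ltip top (-85.7+124.5j) Rhub (-69.3-81.8j) dotL (-88.8+22.1j) dotR (-89.3-138.6j) b5 (-89.3+135.1j) b4 (-115.1+120.6j) rib (-66.6-36.7j)
plate (68.3+77j) (69-80j) edgeL (-57.4+145.4j)
[ 0.48900759 -0.23487067]
```

```bash
python3 -m handwheel '{"jaw":[1,1,1,1,1,1],"translation":[[0,0,3],[0,0,3],[0,0,3],[0,0,3],[0,0,1.4],[0,0,0]],"turn":[0,0,0,0,0,0]}'
cat >> h.py <<'E'
def path(axis,qs,sgn,rc):  # centre of the shut fingers (19 x 38 mm) pushing a lever's side
    out=[]
    for q,r in zip(qs,rc):
        a=q-1.25; d=np.array([-np.cos(a),np.sin(a)]); m=sgn*np.array([np.sin(a),np.cos(a)])
        c=np.array(axis)+r*d-5.5*m-np.array([9.5,19])*np.tanh(4*m); out.append((*c.round(1),14))
    return out
E
python3 -c "
from h import *
go((-50,125,14),*path((-68,79),[2.5,2.25,2,1.75,1.5,1.25,1,.75,.5,.3,.1],-1,[36,38,40,42,42,42,42,42,43,44,45]))"
```

```text
time: 2.2
position: [0.504, -0.192, 0.0571]
eef_rot: [-0.001, 1.0, -0.022, -0.002]
contact_force: [-0.2, -0.7, 0.2]
gripper_width: 0.002
finger_force: 0.0
t 2.2 at [-54.7 121.9  12.1] yawerr -0.002 F [-0.2 -0.7  0.2] jaw 0.0021579409472448938
(-50, 125, 14) [ 0.5 -0.3 -0.2]
(np.float64(-64.6), np.float64(131.1), 14) [-1.5 -0.6 -0. ]
(np.float64(-74.4), np.float64(132.4), 14) [-1.  -0.1 -0. ]
(np.float64(-84.1), np.float64(129.2), 14) [-1.   0.3 -0. ]
(np.float64(-93.1), np.float64(122.9), 14) [-0.9  0.6 -0. ]
(np.float64(-100.1), np.float64(113.7), 14) [-0.7  0.9 -0. ]
(np.float64(-110.0), np.float64(103.5), 14) [-1.  1. -0.]
(np.float64(-117.2), np.float64(92.9), 14) [-0.7  1.1 -0. ]
(np.float64(-116.6), np.float64(82.7), 14) [ 0.1  1.  -0. ]
(np.float64(-112.6), np.float64(72.6), 14) [ 0.4  1.  -0. ]
(np.float64(-107.5), np.float64(65.1), 14) [ 0.5  0.8 -0. ]
(np.float64(-100.9), np.float64(57.8), 14) [ 0.7  0.7 -0. ]
```

```bash
python3 -m handwheel '{"jaw":[1,1,1,1,1,1,1,1],"translation":[[0.1,-0.6,0],[-1.1,-0.3,0],[-1.0,-0.1,0],[-1.0,0.3,0],[-0.9,0.6,0],[-0.7,0.9,0],[-1.0,1.0,0],[0,0,0]],"turn":[0,0,0,0,0,0,0,0]}'
python3 - <<'E'
from h import *
from cell import capture
import cv2
go((-110,103.5,14),*path((-68,79),[1,.75,.5,.3,.1],-1,[42,42,43,44,45]))
cv2.imwrite('pics/w2.png',capture('wrist')['frame'][:,:,::-1])
E
```

```text
time: 3.0
position: [0.4486, -0.2087, 0.0594]
eef_rot: [0.0, 1.0, -0.022, -0.0]
contact_force: [-0.7, 0.8, -0.4]
gripper_width: 0.004
finger_force: 0.0
t 3.0 at [-109.3  102.9   14.4] yawerr -0.002 F [-0.7  0.8 -0.4] jaw 0.004132649716370726
(-110, 103.5, 14) [-0.1 -0.1  0. ]
(np.float64(-117.2), np.float64(92.9), 14) [-0.7  1.1 -0. ]
(np.float64(-116.6), np.float64(82.7), 14) [ 0.1  1.  -0. ]
(np.float64(-112.6), np.float64(72.6), 14) [ 0.4  1.  -0. ]
(np.float64(-107.5), np.float64(65.1), 14) [ 0.5  0.8 -0. ]
(np.float64(-100.9), np.float64(57.8), 14) [ 0.7  0.7 -0. ]
```

View pics/w2.png

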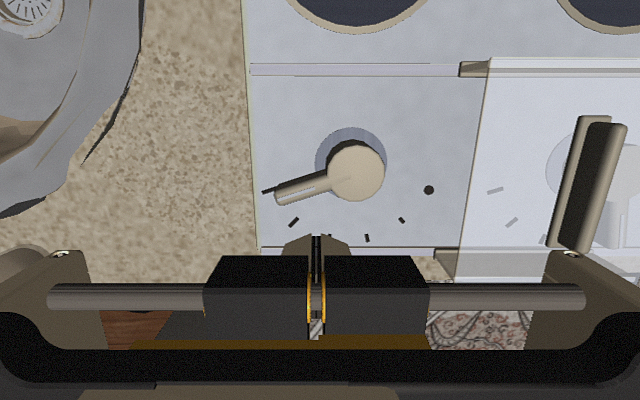

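The lever hasn't moved: it still points at the 5th bar, tip at (275,195). The fingertips at (317,240) taper to only about 8 mm when shut, so they passed outside the lever's tip. I'll redo the path with thin fingers and a smaller radius.

```bash
sed -i 's/\[9.5,19\]/[9.5,6]/' h.py; python3 -m handwheel '{"jaw":[1,1,1,1,1,1,1,1],"translation":[[0,0,-3],[0,0,-1],[3,-0.5,0],[2.9,-0.4,0],[0,0,2],[0,0,2],[0,0,0],[0,0,0]],"turn":[0,0,0,0,0,0,0,0]}'; python3 -c "
from h import *
go((-50,112,14),*path((-68,79),[2.5,2.25,2,1.75,1.5,1.25,1,.75,.5,.3,.1],-1,[38,38,38,38,38,38,38,38,38,38,38]))"
```

```text
time: 3.85
position: [0.5092, -0.2005, 0.0593]
eef_rot: [-0.0, 1.0, -0.021, -0.0]
contact_force: [0.4, -0.2, 0.6]
gripper_width: 0.003
finger_force: 0.0
t 3.85 at [-49.1 113.6  14.3] yawerr -0.0 F [ 0.4 -0.2  0.6] jaw 0.00269169535306184
(-50, 112, 14) [-0.1  0.2  0. ]
(np.float64(-65.3), np.float64(121.9), 14) [-1.5 -1.  -0. ]
(np.float64(-74.4), np.float64(119.8), 14) [-0.9  0.2 -0. ]
(np.float64(-82.6), np.float64(114.9), 14) [-0.8  0.5 -0. ]
(np.float64(-89.6), np.float64(108.0), 14) [-0.7  0.7 -0. ]
(np.float64(-96.3), np.float64(99.7), 14) [-0.7  0.8 -0. ]
(np.float64(-106.0), np.float64(90.5), 14) [-1.   0.9 -0. ]
(np.float64(-113.4), np.float64(80.9), 14) [-0.7  1.  -0. ]
(np.float64(-113.1), np.float64(71.6), 14) [ 0.   0.9 -0. ]
(np.float64(-109.0), np.float64(63.1), 14) [ 0.4  0.8 -0. ]
(np.float64(-104.0), np.float64(57.2), 14) [ 0.5  0.6 -0. ]
(np.float64(-98.0), np.float64(52.1), 14) [ 0.6  0.5 -0. ]
```

```bash
python3 -m handwheel '{"jaw":[1,1,1,1,1,1],"translation":[[-1.6,-0.5,0],[-0.9,-0.1,0],[-0.8,0.5,0],[-0.7,0.7,0],[-0.7,0.8,0],[0,0,0]],"turn":[0,0,0,0,0,0]}'
python3 - <<'E'
from h import *
from cell import capture
import cv2
go((-96.3,99.7,14))
cv2.imwrite('pics/w3.png',capture('wrist')['frame'][:300,:,::-1])
E
```

```text
time: 4.45
position: [0.4609, -0.2141, 0.0595]
eef_rot: [0.0, 1.0, -0.022, 0.0]
contact_force: [0.4, -0.6, -0.0]
gripper_width: 0.006
finger_force: 0.0
t 4.45 at [-96.8  98.   14.5] yawerr -0.002 F [ 0.4 -0.6 -0. ] jaw 0.006196980785402165
(-96.3, 99.7, 14) [ 0.  -0.2  0.1]
```

View pics/w3.png

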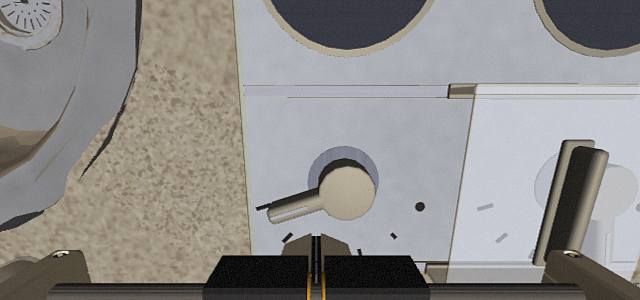

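The lever still appears to point at the 5th bar (262,207), with its tip at (270,214). I'll check where the TCP projects in the picture and whether the fingers are really at lever height.

Run:
```python
from h import *
from cell import capture,get_obs
w=capture('wrist');s=capture('side');o=get_obs();p=o['position']
inv=lambda c,u,v,z:(lambda p:np.round((p[0]+1j*p[1]-O)*np.exp(-1j*TH)*1000,1))(ray(c,u,v,z))
print('tcp wrist',proj(w,p),proj(w,p+[0,0,.02]),'side',proj(s,p))
print('hub',inv(w,347,193,.075),'tip',inv(w,270,217,.074))
import cv2
u,v=proj(s,p).astype(int)
cv2.imwrite('pics/s3.png',cv2.resize(s['frame'][v-60:v+60,u-80:u+80,::-1],None,fx=4.5,fy=4.5,interpolation=cv2.INTER_CUBIC))
```

```text
tcp wrist [316.50591747 227.20054933] [316.5741412  240.25828831] side [289.49557173 217.07759363]
hub (-66.5+80.7j) tip (-82.5+128.4j)
```

View pics/s3.png

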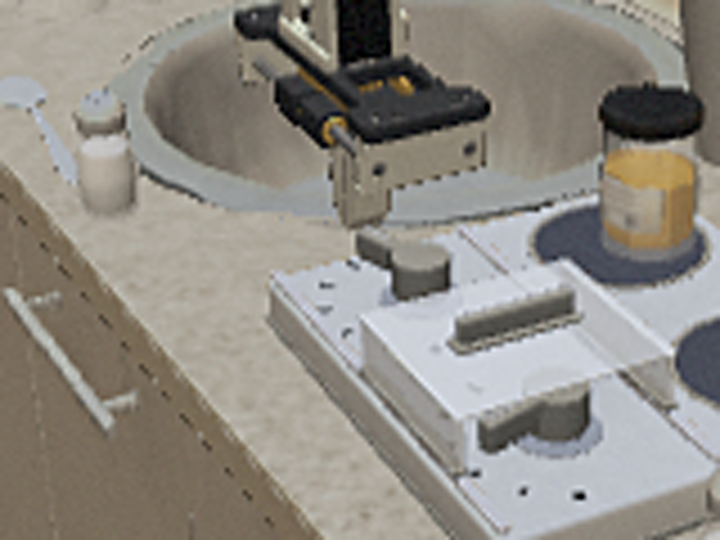

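The side view shows the fingertip at crop (360,222), above the lever, though the reported TCP projects to (360,270). The real tips are therefore about 2–3 cm higher than reported and passed over the lever. There is free deck under the tips here, so I'll probe downwards in small steps.

```bash
for i in 1; do python3 -m handwheel '{"jaw":[1,1,1],"translation":[[0,0,0.5],[0,0,0.5],[0,0,0]],"turn":[0,0,0]}'; done
python3 - <<'E'
from h import *
from cell import capture,get_obs
import cv2
go((-97,98,0))
s=capture('side');p=get_obs()['position']
for d in (0,.01,.02,.03): print(proj(s,p+[0,0,d]))
u,v=proj(s,p).astype(int)
g=cv2.cvtColor(s['frame'],cv2.COLOR_RGB2GRAY); print(u,v); print(g[v-24:v+8,u-6:u+7])
E
```

```text
time: 4.9
position: [0.4611, -0.2121, 0.0483]
eef_rot: [-0.0, 1.0, -0.021, -0.001]
contact_force: [0.6, -0.3, -0.1]
gripper_width: 0.001
finger_force: 0.0
t 4.9 at [-96.7 100.1   3.3] yawerr 0.0 F [ 0.6 -0.3 -0.1] jaw 0.0005949027138571029
(-97, 98, 0) [-0.   0.2  0.3]
[289.39336969 220.46820262]
[289.24539197 217.22238022]
[289.09621522 213.95025778]
[288.94582481 210.65151433]
289 220
[[116 126 120 120 117 116 137 128 135 140 136 136 135]
 [118 133 100 121 124 138 137 134 138 106 103 123 136]
 [118 133  90 119 125 123 136 135 123  60  52  92 137]
 [119 134  89 121 124 118 136 138 101  52  39 112 135]
 [119 132  87 122 125 117 136 134 129  94 116 134 132]
 [120 131  86 115 125 108 134 134 136 129 126 135 129]
 [117 129  99 120 114 177 145 132 136 135 128 134 130]
 [115 126  96 121 115 122 131 134 133 135 117 125 160]
 [116 122  97 118 115 113 118 115 119 125 116 118 168]
 [114 126  95 121 117 115 123 122 119 124 125 117 166]
 [131 124  92 119 108 112 125 123 125 125 121 119 136]
 [135 117 123 123 113 113 124 128 124 128 124 120 159]
 [169 113 107 119 119 113 129 129 112 111  93 101 
[... 350 characters left out ...]
80 116 174 192 197 124  58  64  72  46]
 [195 196 199 181 139 114 200 200 193 194 121  60  41]
 [194 192 192 197 190 182 196 195 197 200 191 193 167]
 [193 192 192 193 193 195 194 193 194 195 195 202 212]
 [196 191 192 190 193 192 194 194 192 191 194 201 216]
 [158 193 192 192 192 192 192 191 193 194 196 194 175]
 [189 196 192 195 193 194 190 192 193 195 188 161 157]
 [195 193 195 191 192 192 192 191 192 196 175 145 155]
 [191 191 192 194 194 191 192 190 192 194 171 148 153]
 [193 192 193 193 194 191 190 192 189 194 155 145 149]
 [194 191 192 193 191 191 189 189 187 195 198 186 197]
 [194 194 192 192 191 194 200 198 207 208 212 208 209]
 [193 191 190 190 192 174 217 215 212 210 210 211 208]]
```

```bash
for i in 1; do python3 -m handwheel '{"jaw":[1,1,1],"translation":[[0,0,0.3],[0,0,0.3],[0,0,0]],"turn":[0,0,0]}'|grep -E "posi|contact"; python3 -m handwheel '{"jaw":[1,1],"translation":[[0,0,0.3],[0,0,0]],"turn":[0,0]}'|grep -E "posi|contact";  python3 -m handwheel '{"jaw":[1,1],"translation":[[0,0,0.3],[0,0,0]],"turn":[0,0]}'|grep -E "posi|contact"; done
python3 - <<'E'
from h import *
from cell import capture,get_obs
import cv2
s=capture('side');p=get_obs()['position'];print(p)
u,v=proj(s,p).astype(int)
cv2.imwrite('pics/s4.png',cv2.resize(s['frame'][v-70:v+40,u-70:u+70,::-1],None,fx=5,fy=5,interpolation=cv2.INTER_CUBIC))
E
```

```text
position: [0.4613, -0.2125, 0.0429]
contact_force: [0.0, -0.7, -0.2]
position: [0.4614, -0.2126, 0.04]
contact_force: [0.3, -0.3, -0.3]
position: [0.4614, -0.2125, 0.037]
contact_force: [-0.4, 0.2, -0.0]
[ 0.46143383 -0.21259017  0.03715957]
```

View pics/s4.png

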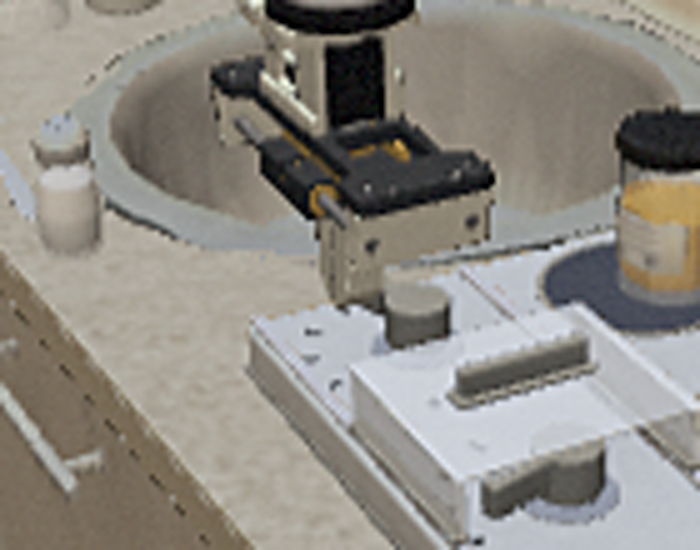

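The finger now hides the lever, and its bottom is at crop (345,305), which is 9 px (about 25 mm) above the TCP projection. There's still no contact, so I'll continue down gently.

```bash
python3 -m handwheel '{"jaw":[1,1,1],"translation":[[0,0,0.3],[0,0,0.3],[0,0,0]],"turn":[0,0,0]}'|grep -E "posi|contact"; python3 -m handwheel '{"jaw":[1,1],"translation":[[0,0,0.3],[0,0,0]],"turn":[0,0]}'|grep -E "posi|contact"
python3 - <<'E'
from h import *
from cell import capture,get_obs
import cv2
go((-97,98,-17))
w=capture('wrist');s=capture('side')
a=cv2.resize(w['frame'][130:250,220:440,::-1],None,fx=3.5,fy=2.4); b=cv2.resize(s['frame'][165:245,220:440,::-1],None,fx=3.5,fy=3.5,interpolation=cv2.INTER_CUBIC)
cv2.imwrite('pics/ws5.png',np.vstack([a,b]))
E
```

```text
position: [0.4612, -0.2125, 0.0309]
contact_force: [0.5, -0.1, -0.7]
position: [0.4612, -0.2126, 0.028]
contact_force: [-1.6, -0.3, -0.3]
t 6.2 at [-96.6  99.5 -17. ] yawerr -0.0 F [-1.6 -0.3 -0.3] jaw 0.0026004032806844443
(-97, 98, -17) [-0.   0.2 -0. ]
```

View pics/ws5.png

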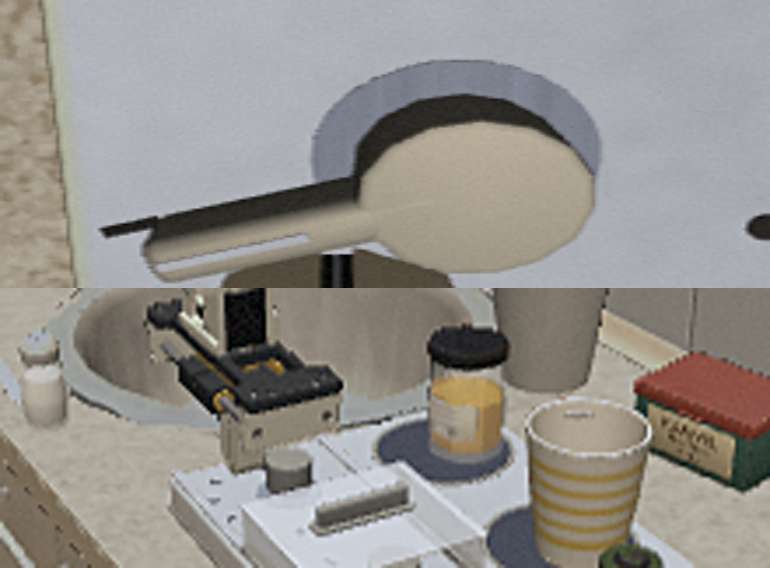

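The fingers stand just in front of the lever, with the tip at crop (340,255) in the wrist half, and a slight x force suggests they are beside it. The side view also puts everything about 25 mm higher than reported. I'll find the deck with two more small steps, which fixes the height offset.

```bash
for i in 1; do python3 -m handwheel '{"jaw":[1,1],"translation":[[0,0,0.3],[0,0,0]],"turn":[0,0]}'|grep -E "posi|contact"; python3 -m handwheel '{"jaw":[1,1],"translation":[[0,0,0.3],[0,0,0]],"turn":[0,0]}'|grep -E "posi|contact"; done; python3 -c "
from cell import get_obs
o=get_obs();print(o['contact_force'],o['ft_torque'],o['q'])"
```

```text
position: [0.4612, -0.2126, 0.025]
contact_force: [-1.5, -0.9, 0.0]
position: [0.4611, -0.2126, 0.022]
contact_force: [-3.1, -1.5, 0.9]
[-3.13817629 -1.46699157  0.9332912 ] [-0.10513787  0.58891379  0.03279794] [-5.82809720e-01  5.19993892e-01  1.78453495e+00 -3.86656778e-04
  8.37831152e-01  1.03041508e+00]
```

There is now a lateral force of 3 N from the lever's side, so the fingers are at lever height at reported z of about -20 relative to the deck. Next I'll lift, go behind the lever and come down to that depth.

```bash
python3 -m handwheel '{"jaw":[1,1,1,1,1,1,1,1,1],"translation":[[-0.3,0,-3],[0,0,-3],[2.8,-0.5,0],[2.7,-0.6,0],[0,0,2],[0,0,2],[0,0,1.2],[0,0,0.6],[0,0,0]],"turn":[0,0,0,0,0,0,0,0,0]}'; python3 -c "
from h import *
go((-65.3,118,-20),*path((-68,79),[2.25,2,1.75,1.5,1.25,1,.75,.5,.3,.1],-1,[38]*10))"
```

```text
time: 7.6
position: [0.5137, -0.2037, 0.0238]
eef_rot: [-0.0, 1.0, -0.021, -0.0]
contact_force: [-0.0, -1.1, -0.4]
gripper_width: 0.005
finger_force: 0.0
t 7.6 at [-44.4 110.6 -21.2] yawerr -0.001 F [-0.  -1.1 -0.4] jaw 0.005022798370348798
(-65.3, 118, -20) [-2.1 -0.7 -0.1]
(np.float64(-74.4), np.float64(119.8), 14) [-0.9 -0.2 -3.4]
(np.float64(-82.6), np.float64(114.9), 14) [-0.8  0.5 -0. ]
(np.float64(-89.6), np.float64(108.0), 14) [-0.7  0.7 -0. ]
(np.float64(-96.3), np.float64(99.7), 14) [-0.7  0.8 -0. ]
(np.float64(-106.0), np.float64(90.5), 14) [-1.   0.9 -0. ]
(np.float64(-113.4), np.float64(80.9), 14) [-0.7  1.  -0. ]
(np.float64(-113.1), np.float64(71.6), 14) [ 0.   0.9 -0. ]
(np.float64(-109.0), np.float64(63.1), 14) [ 0.4  0.8 -0. ]
(np.float64(-104.0), np.float64(57.2), 14) [ 0.5  0.6 -0. ]
(np.float64(-98.0), np.float64(52.1), 14) [ 0.6  0.5 -0. ]
```

```bash
python3 -m handwheel '{"jaw":[1,1,1,1,1],"translation":[[-1.1,-0.3,0],[-1.0,-0.3,0],[-0.9,0,0],[-0.8,0.4,0],[0,0,0]],"turn":[0,0,0,0,0]}'
python3 - <<'E'
from h import *
from cell import capture
import cv2
go((-82.6,114.9,-20))
w=capture('wrist')
cv2.imwrite('pics/w6.png',w['frame'][:260,:,::-1])
E
```

```text
time: 8.1
position: [0.4758, -0.1997, 0.0255]
eef_rot: [-0.0, 1.0, -0.021, 0.001]
contact_force: [-2.0, 2.3, 2.8]
gripper_width: 0.003
finger_force: 1.3
t 8.1 at [-82.5 113.1 -19.5] yawerr -0.001 F [-2.   2.3  2.8] jaw 0.0028590936324294435
(-82.6, 114.9, -20) [-0.  -0.2  0.1]
```

View pics/w6.png

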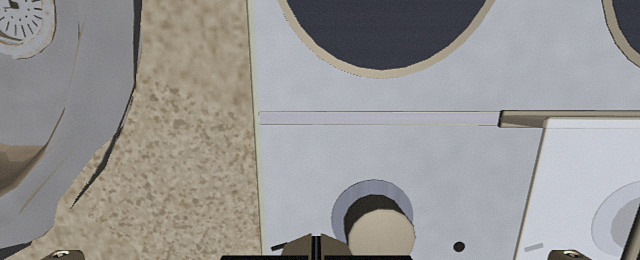

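The bare 5th-click bar is visible at (278,247) with no lever over it. The lever has therefore moved and is behind the fingers at (317,240). I'll continue round.

```bash
python3 -m handwheel '{"jaw":[1,1,1,1,1,1,1],"translation":[[-0.7,0.6,0],[-0.7,0.8,0],[-1.0,0.9,0],[-0.7,1.0,0],[0.0,0.9,0],[0.4,0.9,0],[0,0,0]],"turn":[0,0,0,0,0,0,0]}'; python3 -c "
from h import *
go((-109,63.1,-20),(-104,57.2,-20),(-98,52.1,-20))"
```

```text
time: 8.85
position: [0.4477, -0.2517, 0.0247]
eef_rot: [0.001, 1.0, -0.022, 0.001]
contact_force: [0.7, 0.2, -0.5]
gripper_width: 0.006
finger_force: 0.0
t 8.85 at [-108.4   59.9  -20.3] yawerr -0.001 F [ 0.7  0.2 -0.5] jaw 0.0062653446005476385
(-109, 63.1, -20) [-0.1 -0.3 -0. ]
(-104, 57.2, -20) [ 0.5  0.6 -0. ]
(-98, 52.1, -20) [ 0.6  0.5 -0. ]
```

```bash
cat >> h.py <<'E'
def lever(c,side):  # angle of the beige lever from the pixels in a ring about its axis: pixels -> rays -> plane of its top
    im=c['frame'].astype(int); v,u=np.nonzero((im[:,:,0]-im[:,:,2]>18)&(im.sum(2)>330))
    P=np.array([ray(c,a,b,.075) for a,b in zip(u,v)]); w=((P[:,0]+1j*P[:,1]-O)*np.exp(-1j*TH))*1000-(-68+side*79j)
    k=(abs(w)>26)&(abs(w)<50); w=w[k]; a=np.arctan2(w.imag,-w.real)+1.25
    print('px',k.sum(),'q hist',dict(zip(np.arange(-.5,3,.25),np.histogram(a,np.arange(-.5,3.01,.25))[0].tolist())),'median',np.median(a).round(2))
E
python3 - <<'E'
from h import *
from cell import capture
for n in('wrist','side'): print(n); lever(capture(n),1)
import pickle; lever(pickle.load(open('c0.pkl','rb'))['top'],1)
E
```

```text
wrist
px 444 q hist {np.float64(-0.5): 0, np.float64(-0.25): 0, np.float64(0.0): 328, np.float64(0.25): 116, np.float64(0.5): 0, np.float64(0.75): 0, np.float64(1.0): 0, np.float64(1.25): 0, np.float64(1.5): 0, np.float64(1.75): 0, np.float64(2.0): 0, np.float64(2.25): 0, np.float64(2.5): 0, np.float64(2.75): 0} median 0.15
side
px 176 q hist {np.float64(-0.5): 2, np.float64(-0.25): 0, np.float64(0.0): 3, np.float64(0.25): 8, np.float64(0.5): 17, np.float64(0.75): 15, np.float64(1.0): 12, np.float64(1.25): 11, np.float64(1.5): 13, np.float64(1.75): 11, np.float64(2.0): 7, np.float64(2.25): 1, np.float64(2.5): 0, np.float64(2.75): 0} median 1.07
px 0 q hist {np.float64(-0.5): 0, np.float64(-0.25): 0, np.float64(0.0): 0, np.float64(0.25): 0, np.float64(0.5): 0, np.float64(0.75): 0, np.float64(1.0): 0, np.float64(1.25): 0, np.float64(1.5): 0, np.float64(1.75): 0, np.float64(2.0): 0, np.float64(2.25): 0, np.float64(2.5): 0, np.float64(2.75): 0} median nan
  return _methods._mean(a, axis=axis, dtype=dtype,
  ret = ret.dtype.type(ret / rcount)
```

The wrist picture puts the lever at about off. I'll nudge it further toward its stop to be sure.

```bash
python3 -m handwheel '{"jaw":[1,1,1,1],"translation":[[0.5,0.3,0],[0.4,0.2,0],[0.3,0.2,0],[0,0,0]],"turn":[0,0,0,0]}'
python3 - <<'E'
from h import *
from cell import capture
go((-98,52,-20)); lever(capture('wrist'),1)
E
```

```text
time: 9.35
position: [0.4579, -0.2569, 0.024]
eef_rot: [-0.001, 1.0, -0.021, -0.001]
contact_force: [-3.6, 2.0, 1.7]
gripper_width: 0.006
finger_force: 2.0
t 9.35 at [-98.   55.2 -21. ] yawerr -0.0 F [-3.6  2.   1.7] jaw 0.005950014961397645
(-98, 52, -20) [-0.   0.3 -0.1]
px 441 q hist {np.float64(-0.5): 0, np.float64(-0.25): 280, np.float64(0.0): 154, np.float64(0.25): 0, np.float64(0.5): 0, np.float64(0.75): 7, np.float64(1.0): 0, np.float64(1.25): 0, np.float64(1.5): 0, np.float64(1.75): 0, np.float64(2.0): 0, np.float64(2.25): 0, np.float64(2.5): 0, np.float64(2.75): 0} median -0.04
```

```bash
python3 -m handwheel '{"jaw":[1,1,1,1,1],"translation":[[-1,-0.5,0],[-0.5,-0.3,0],[0,0,-3],[0,0,-3],[0,0,0]],"turn":[0,0,0,0,0]}'
python3 - <<'E'
from h import *
from cell import capture
lever(capture('wrist'),1); go((-71,-75,39),(-71,-75,20))
E
```

```text
time: 9.9
position: [0.4466, -0.2508, 0.0881]
eef_rot: [0.003, 1.0, -0.021, 0.003]
contact_force: [-0.3, -0.6, -0.1]
gripper_width: 0.008
finger_force: 0.0
px 279 q hist {np.float64(-0.5): 0, np.float64(-0.25): 158, np.float64(0.0): 121, np.float64(0.25): 0, np.float64(0.5): 0, np.float64(0.75): 0, np.float64(1.0): 0, np.float64(1.25): 0, np.float64(1.5): 0, np.float64(1.75): 0, np.float64(2.0): 0, np.float64(2.25): 0, np.float64(2.5): 0, np.float64(2.75): 0} median -0.03
t 9.95 at [-110.7   61.5   41.2] yawerr -0.0 F [-0.6 -0.4  0.5] jaw 0.00792196244386961
(-71, -75, 39) [ 4.  13.7  0.2]
(-71, -75, 20) [ 0.  -0.   1.9]
```

Left lever is resting at off. Next is the guard: over the rib to its right side, then down.

```bash
python3 -m handwheel '{"jaw":[1,1,1,1,1,1,1,1,1],"translation":[[0,0,-3],[1,3.5,0],[1,3.5,0],[1,3.4,0],[1,3.3,0],[0,0,2.5],[0,0,1.4],[0,0,1.2],[0,0,0]],"turn":[0,0,0,0,0,0,0,0,0]}'; python3 -c "
from h import *
go((-71,-55,20),(-71,80,20))"
```

```text
time: 10.85
position: [0.4771, -0.3863, 0.0607]
eef_rot: [-0.002, 1.0, -0.021, -0.002]
contact_force: [0.2, 0.5, 0.6]
gripper_width: 0.005
finger_force: 0.0
t 10.85 at [-73.4 -73.4  15.7] yawerr -0.0 F [0.2 0.5 0.6] jaw 0.004871748250330046
(-71, -55, 20) [ 0.2 -1.8 -0.4]
(-71, 80, 20) [  0.  -13.5  -0. ]
```

```bash
python3 -m handwheel '{"jaw":[1,1,1,1,1,1],"translation":[[0,-1,0],[0,-1,0],[0,-1,0],[0,-1,0],[0,-1,0],[0,0,0]],"turn":[0,0,0,0,0,0]}'
python3 - <<'E'
from h import *
from cell import capture
go((-71,80,20))
c=capture('wrist'); im=c['frame'].astype(int)
m=(im[:,:,0]-im[:,:,2]>18)&(im.sum(2)<420)
# row profile just ahead of the fingers: project the front/back ends of the rib for both hypotheses
for y in (-40,-20,0,20): print(y,[proj(c,np.array([*(lambda z:(z.real,z.imag))(O+(x+1j*y)/1000*np.exp(1j*TH)),.105])).round() for x in(-36,-100)])
for r in range(140,241,20): print(r,np.nonzero(m[r,200:460])[0]+200)
E
```

```text
time: 11.45
position: [0.4808, -0.336, 0.064]
eef_rot: [-0.0, 1.0, -0.02, 0.0]
contact_force: [0.5, -0.4, -0.3]
gripper_width: 0.007
finger_force: 0.1
t 11.45 at [-71.8 -22.9  19. ] yawerr 0.001 F [ 0.5 -0.4 -0.3] jaw 0.006566694243305326
(-71, 80, 20) [  0.1 -10.3  -0.1]
-40 [array([351., 197.]), array([347., 300.])]
-20 [array([313., 197.]), array([313., 300.])]
0 [array([274., 197.]), array([279., 300.])]
20 [array([236., 197.]), array([245., 300.])]
140 []
160 []
180 []
200 [277 284 287 288 289 290 291 302]
220 [278 280 283 284 285 286 287 291 292 293 302]
240 [279 285 286 287 291 292 293 294 295 296 297 298 299 300 301 303 304 305
 306 307 308 310 321 322 323 325 326 327 328 329 330 331 332 333 334 335
 336 337 338 426]
```

The rib has moved with the finger (columns 277–302, about y -7). Now I'll push on to the end stop.

```bash
python3 -m handwheel '{"jaw":[1,1,1,1,1,1,1,1,1,1],"translation":[[0,-1,0],[0,-1,0],[0,-1,0],[0,-1,0],[0,-1,0],[0,-1,0],[0,-1,0],[0,-1,0],[0,-0.3,0],[0,0,0]],"turn":[0,0,0,0,0,0,0,0,0,0]}'; python3 -m handwheel '{"jaw":[1,1,1],"translation":[[0,-0.3,0],[0,-0.2,0],[0,0,0]],"turn":[0,0,0]}'
```

```text
time: 12.5
position: [0.4835, -0.2536, 0.0632]
eef_rot: [-0.0, 1.0, -0.021, -0.0]
contact_force: [0.7, 0.0, 1.0]
gripper_width: 0.005
finger_force: 0.3
time: 12.8
position: [0.4837, -0.2499, 0.0632]
eef_rot: [0.0, 1.0, -0.021, -0.0]
contact_force: [-0.0, -3.3, 0.4]
gripper_width: 0.003
finger_force: 1.4
```

```bash
python3 -m handwheel '{"jaw":[1,1,1],"translation":[[0,-0.2,0],[0,-0.2,0],[0,0,0]],"turn":[0,0,0]}'
python3 - <<'E'
from h import *
from cell import capture
go((-71,80,20))
c=capture('wrist'); im=c['frame'].astype(int); m=(im[:,:,0]-im[:,:,2]>18)&(im.sum(2)<420)
for y in (60,70,80): print(y,[proj(c,np.array([*(lambda z:(z.real,z.imag))(O+(x+1j*y)/1000*np.exp(1j*TH)),.105])).round() for x in(-36,-60)])
for r in (200,210,220): print(r,np.nonzero(m[r,200:460])[0]+200)
E
```

```text
time: 13.1
position: [0.4843, -0.2487, 0.064]
eef_rot: [0.003, 1.0, -0.021, 0.001]
contact_force: [-3.1, -12.7, 3.1]
gripper_width: 0.002
finger_force: 5.3
t 13.1 at [-71.9  64.4  19. ] yawerr -0.0 F [ -3.1 -12.7   3.1] jaw 0.0015448735611844056
(-71, 80, 20) [ 0.1 -1.6 -0.1]
60 [array([327., 197.]), array([326., 238.])]
70 [array([308., 197.]), array([308., 238.])]
80 [array([289., 197.]), array([290., 238.])]
200 [278 281 285 287 288 289 291 292 293 304]
210 [279 285 286 287 288 289 292 293 294]
220 [279 286 287 288 292 293 294 303 304]
```

At the stop: 12.7 N, with the rib at about y +80. I'll back off, lift, and go right of the right lever.

```bash
python3 -m handwheel '{"jaw":[1,1,1,1,1,1,1,1,1,1,1],"translation":[[0,1,0],[0,0,-4],[-0.6,3.6,0],[-0.6,3.6,0],[-0.7,3.6,0],[-0.7,3.6,0],[-0.7,3.5,0],[0,0,3],[0,0,3],[0,0,1.5],[0,0,0]],"turn":[0,0,0,0,0,0,0,0,0,0,0]}'
python3 - <<'E'
from h import *
from cell import capture
go((-105,-96,-17),(-105,-90,-17)); c=capture('wrist'); lever(c,-1)
E
```

```text
time: 14.25
position: [0.4415, -0.4309, 0.025]
eef_rot: [-0.003, 1.0, -0.021, -0.002]
contact_force: [-0.2, -0.6, -0.0]
gripper_width: 0.0
finger_force: 0.0
t 14.25 at [-107.1 -119.4  -20. ] yawerr -0.001 F [-0.2 -0.6 -0. ] jaw 0.00048513161603484046
(-105, -96, -17) [ 0.2 -2.3 -0.3]
(-105, -90, -17) [ 0.  -0.6 -0. ]
px 155 q hist {np.float64(-0.5): 0, np.float64(-0.25): 0, np.float64(0.0): 0, np.float64(0.25): 0, np.float64(0.5): 0, np.float64(0.75): 106, np.float64(1.0): 48, np.float64(1.25): 0, np.float64(1.5): 1, np.float64(1.75): 0, np.float64(2.0): 0, np.float64(2.25): 0, np.float64(2.5): 0, np.float64(2.75): 0} median 0.91
```

```bash
python3 -m handwheel '{"jaw":[1,1,1,1,1],"translation":[[0.1,-0.8,0],[0,-0.7,0],[0,-0.5,0],[0,-0.4,0],[0,0,0]],"turn":[0,0,0,0,0]}'
python3 - <<'E'
from h import *
from cell import capture
go((-105,-90,-17)); c=capture('wrist'); lever(c,-1)
E
```

```text
time: 14.8
position: [0.4461, -0.4092, 0.0304]
eef_rot: [0.001, 1.0, -0.021, 0.001]
contact_force: [0.7, -0.1, 1.8]
gripper_width: 0.008
finger_force: 0.5
t 14.8 at [-103.4  -97.5  -14.6] yawerr 0.0 F [ 0.7 -0.1  1.8] jaw 0.00833946590636484
(-105, -90, -17) [-0.2 -0.8  0.2]
px 65 q hist {np.float64(-0.5): 0, np.float64(-0.25): 0, np.float64(0.0): 0, np.float64(0.25): 0, np.float64(0.5): 0, np.float64(0.75): 0, np.float64(1.0): 0, np.float64(1.25): 63, np.float64(1.5): 2, np.float64(1.75): 0, np.float64(2.0): 0, np.float64(2.25): 0, np.float64(2.5): 0, np.float64(2.75): 0} median 1.44
```

```bash
python3 -m handwheel '{"jaw":[1,1,1,1,1,1],"translation":[[0,1,0],[0,1,0],[0,0,-3],[0,0,-4],[-1,0,-2],[0,0,0]],"turn":[0,0,0,0,0,0]}'
python3 - <<'E'
from h import *
from cell import capture
go((-250,-118,60)); c=capture('wrist'); lever(c,-1); lever(c,1)
im=c['frame'].astype(int); P=lambda x,y,z: proj(c,np.array([*(lambda w:(w.real,w.imag))(O+(x+1j*y)/1000*np.exp(1j*TH)),z])).round()
print([P(-71,y,.105) for y in(60,70,80,90)])
E
```

```text
time: 15.45
position: [0.4348, -0.4311, 0.1217]
eef_rot: [0.002, 1.0, -0.022, 0.002]
contact_force: [-0.1, -0.8, -0.2]
gripper_width: -0.001
finger_force: 0.0
t 15.45 at [-113.7 -119.9   76.7] yawerr -0.001 F [-0.1 -0.8 -0.2] jaw -0.0005225266556263203
(-250, -118, 60) [-13.6  -0.2   1.7]
px 204 q hist {np.float64(-0.5): 0, np.float64(-0.25): 0, np.float64(0.0): 0, np.float64(0.25): 0, np.float64(0.5): 0, np.float64(0.75): 0, np.float64(1.0): 0, np.float64(1.25): 117, np.float64(1.5): 87, np.float64(1.75): 0, np.float64(2.0): 0, np.float64(2.25): 0, np.float64(2.5): 0, np.float64(2.75): 0} median 1.44
px 1000 q hist {np.float64(-0.5): 0, np.float64(-0.25): 0, np.float64(0.0): 0, np.float64(0.25): 0, np.float64(0.5): 0, np.float64(0.75): 0, np.float64(1.0): 0, np.float64(1.25): 76, np.float64(1.5): 57, np.float64(1.75): 99, np.float64(2.0): 123, np.float64(2.25): 90, np.float64(2.5): 70, np.float64(2.75): 67} median 2.69
[array([ 58., 162.]), array([ 44., 162.]), array([ 29., 162.]), array([ 15., 162.])]
```

Right lever is at the third click. I'll take the hand away and check the guard in the top view.

```bash
python3 -m handwheel '{"jaw":[1,1,1,1,1,1,1,1],"translation":[[0,0,-4],[0,0,-3],[-4,0,0],[-4,1,0],[-4,1,0],[-4,1,0],[-3,1,0],[0,0,0]],"turn":[0,0,0,0,0,0,0,0]}'
python3 - <<'E'
from h import *
from cell import capture
go((-300,-118,150)); c=capture('top'); im=c['frame'].astype(int)
inv=lambda u,v,z:(lambda p:(p[0]+1j*p[1]-O)*np.exp(-1j*TH)*1000)(ray(c,u,v,z))
m=(im[:,:,0]-im[:,:,2]>4)&(im.sum(2)<460)
for name,box,z in(('rib',(300,360,205,250),.105),('Rlever',(360,410,205,255),.07)):
    u0,u1,v0,v1=box; v,u=np.nonzero(m[v0:v1,u0:u1]); w=np.array([inv(a+u0,b+v0,z) for a,b in zip(u,v)])
    print(name,len(w),np.median(w.real).round(1),np.median(w.imag).round(1),np.percentile(w.real,[5,95]).round(),np.percentile(w.imag,[5,95]).round())
E
```

```text
time: 16.3
position: [0.2396, -0.4613, 0.1868]
eef_rot: [-0.001, 1.0, -0.023, -0.001]
contact_force: [-0.1, -0.1, 0.3]
gripper_width: 0.001
finger_force: 0.0
t 16.3 at [-307.6 -158.2  141.8] yawerr -0.005 F [-0.1 -0.1  0.3] jaw 0.0011344595364905523
(-300, -118, 150) [ 0.8 -4.  -0.8]
rib 118 -72.3 80.6 [-102.  -42.] [76. 85.]
Rlever 78 -89.8 -69.7 [-142.  -54.] [-95. -26.]
```

The guard rib is at y +80.6 mm, the end of its rails. Handing in.

```bash
python3 -c "
from cell import sign_off
print(sign_off())"
```

```text
the job is handed in; nothing more can be done
None
```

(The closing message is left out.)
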